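# Hold the tipped sauce bottle's nozzle up to the inspection camera

### The job

The brown squeeze bottle has tipped over in the bottle lane, and its nozzle must be checked for clogging. Pick it out of the lane and hold it up in the air to the inspection camera on the post: nozzle pointing straight up into the lens along the camera's slanting line of sight, the tip centred about 6 cm in front of the lens. Finish while still holding it there, motionless; do not touch the camera or its stand, and leave the yellow bottles and the pepper mill standing in their places.

Things in the scene. Friction and masses are not known exactly. Their poses are not given: they have to be found in the camera images.
- bottle_centre (a point): centre of the brown squeeze bottle (white cap and nozzle), on its axis, half-way along its 172 mm. It lies on its side; z axis runs from its bottom to its nozzle. Round stiff body 44 mm across up to 116 mm from the bottom, cap 38 mm across to 131 mm, nozzle 15 mm across to 172 mm. About 0.3 kg, balance point some 70 mm from the bottom; a 50 N grip is fine.
- bottle_tip (a point): tip of the brown bottle's nozzle, on its axis, 172 mm from the bottom (86 mm from bottle_centre); axes as bottle_centre
- brown_bottle: the same brown bottle as a whole: its origin lies at the centre of its bottom, z axis along the bottle to the nozzle
- lens (a point): centre of the front of the inspection camera's lens, 375 mm above the worktop. z axis points out of the lens along the line of sight: 45 degrees downward and, in plan, away from the post towards the robot's side; y axis level. Black lens barrel 36 mm across; the grey camera head (44 x 48 mm) ends 70 mm behind the lens.
- camera_stand: fixed stand of the camera: dark round foot 104 mm across and an aluminium post 18 mm thick, 363 mm high, 78 mm behind the lens in plan; carries the camera head. Origin on the worktop straight below the lens; its -x axis is the plan direction in which the camera looks.
- lane: fixed bottle lane: shallow steel trough, black liner, 410 x 118 mm outside, 110 mm wide inside, liner 3 mm and rim 19 mm above the worktop. Origin under its centre on the worktop, x axis along its length. The brown bottle lies near its middle, nozzle roughly towards its +x end; two standing neighbours at the -x end, one at the +x end.
- yellow_bottle_a: yellow squeeze bottle standing in the lane, 45 mm across, 178 mm high, loose; origin at the centre of its bottom, z up
- yellow_bottle_b: a second yellow squeeze bottle like the first, standing in the lane, loose
- pepper_mill: dark wooden pepper mill standing in the lane, 58 mm across, 170 mm high, loose; origin at the centre of its bottom, z up
Mind the look-alikes: they are no part of the job. Leave any purple or turquoise look-alike of the yellow_bottle_b alone.

How it is judged (in metres and radians):
On the way:
1. the brown bottle is lifted clear of the lane (height (world z) of bottle_centre above 0.1 m and contact force between brown_bottle and lane below 0.1 N and contact force between brown_bottle and the fingers above 1 N), for 0.2 s.
At the end, for the whole second after the job is handed in: Bottle gripped in the air, at rest, nozzle end up: tip within 18 mm of the line of sight (each way), 35 to 85 mm from the lens, axis within 12 degrees of the line of sight, touching nothing else. Yellow bottles and mill upright (8 degrees), moved under 30 mm (x of bottle_tip in the frame of lens between -0.018 and 0.018 m and y of bottle_tip in the frame of lens between -0.018 and 0.018 m and z of bottle_tip in the frame of lens between 0.035 and 0.085 m and angle between the z axis of brown_bottle and the z axis of lens, either way round below 0.21 rad and angle between brown_bottle's own z axis and vertical below 1.3 rad and height (world z) of bottle_centre above 0.18 m and contact force between brown_bottle and the fingers above 1 N and contact force between brown_bottle and camera_stand below 0.2 N and contact force between brown_bottle and lane below 0.1 N and linear speed of brown_bottle below 0.03 m/s and angular speed of brown_bottle below 0.2 rad/s and angle between each of yellow_bottle_a, yellow_bottle_b, pepper_mill's own z axis and vertical below 0.15 rad and distance of each of yellow_bottle_a, yellow_bottle_b, pepper_mill from where it was at the start of the episode below 0.03 m and contact force between each of yellow_bottle_a, yellow_bottle_b, pepper_mill and brown_bottle below 0.1 N); the arm keeps its last pose, push and grip.
It fails at once if the camera or its stand is touched (contact force between camera_stand and the arm above 1 N or contact force between camera_stand and the fingers above 1 N or contact force between camera_stand and brown_bottle above 1 N).
It fails at once if a standing neighbour is knocked over (angle between any of yellow_bottle_a, yellow_bottle_b, pepper_mill's own z axis and vertical above 0.4 rad).
It also fails if it takes over 38 s, if anything falls off the work surface, if the arm or the gripper's body presses on something with over 40 N, if the wrist force passes 120 N, or if a joint passes its speed limit or range.

### The arm

A 6-joint arm with a two-finger parallel gripper is mounted at the origin on a cart in front of the work surface, level with it; the furniture and walls round the work are solid. World frame = base frame: x ahead of the robot, y to its left, z up, the work surface at z = 0. Lengths are in mm, angles in rad, forces in N, time in s.
With the tool pointing down it reaches from about 425 to 1125 mm from the base axis. Payload 14.9 kg.
Tool frame: the origin (TCP) lies at the very end of the fingers, on their centre line; the grasp point (between the pads) lies 19 mm behind it; x points along the fingers, y is the direction in which the jaws open and shut, and the axes are right-handed (so a half turn about x gives the same grasp; the last joint's range is limited). The gripper opens to 91 mm and grips with 3 to 60 N. Pads are 32 mm wide; open, the fingers measure 118 mm over their backs; the gripper's body (76 mm by 178 mm) begins 60 mm behind the grasp point.
Start: joints at [1.098, 0.379, 1.734, -0, 1.028, -0.033], TCP at [298.04, 633.396, 213.932] pointing down, gripper open.
Joint ranges: [-2.77, 2.77], [-0.74, 2.19], [0, 2.66], [-1.06, 4.2], [0.31, 2.87], [-3.08, 3.08]. Speed limits (rad/s): [1.89, 1.89, 2.39, 3.14, 3.14, 3.14].

### API

Orientations are given as a unit quaternion [w, x, y, z].
In Python, from rig import ctrl, optics, job, spotter gives the robot as it stands.
- The arm moves only by the tool send_rows, never from a script. Its argument "deltas" is a list of rows, each an object of numbers: "x", "y", "z": the shift along the tool's x, y, z in mm; "turn": the turn about the tool's x in rad. A call has 1 to 10 rows; each row shifts and turns the commanded pose from where the row before left it, along the tool's axes as they then stand; what a row does not reach is not made up. A row lasts 1/12 s, in which the tool goes at most 41.7 mm and 7.16 degrees, less where a joint would pass 70% of its speed; a pose out of reach is approached as far as the arm can. A call is refused whole if a number of a shift passes 41.7 or a number of a turn 0.125, either way. A call with a gripper value outside its range is refused whole. "gripper" is the opening, from 0 (shut) to 1 (fully open), set as the call begins (left out, the last holds). The fingers move at their own pace and stop on an object; "grip_force" is the grip in N (left out, the last holds). Time passes only in rows, so rows that do not move let the fingers close. It gives the time, the measured TCP pose, the force and the opening at its end, in the units of the state.
- ctrl.get_obs(): the state, without advancing time (a new reading comes with each control period).
- optics.snapshot(name): name is "scene" or "top"; returns the picture (420x560x3 uint8, red, green, blue); there is no depth.
- optics.get_calibration(name): a dict with "vfov" (degrees; the focal length in pixels is half the picture's height over the tangent of half this angle, whatever the lens; pixels are square), "cx", "cy" (the principal point, pixels), "dist_coeffs" ([k1, k2, p1, p2, k3] as OpenCV has them; the pictures are not rectified), "cam_to_world" (4x4, takes a point from camera to world coordinates). Camera axes: x right, y up, looking along -z (the intrinsics and any distortion apply to the point x, -y, -z); pixel columns grow to the right and rows downward; lengths in mm; the calibration is good to about 2 mm. A picture is of the moment at which its call begins. get_calibration takes no time and is no camera call.
- job.sign_off(): hands the job in, once; it reports no verdict.
Trained networks look in the newest picture that a camera, given by its name, has taken for a name from the list of things; names that differ only in an ending like _2 or _b are one class to them, and where a whole thing is asked for, a point or a joint stands for the part that bears it (a point fixed in the world has none). Each returns a list of dicts, best first, with "conf" (0 to 1); they miss things now and then, are a little off and sometimes report something else, mostly with a low value. They report only what shows in the picture. A call takes as long as a camera call. They do not tell look-alikes from the thing itself.
- spotter.search_frame(camera, label): "box" ([left, top, right, bottom] in pixels, round what is visible of it).
- spotter.outline_of(camera, label): "mask" (420x560 bool, what is visible of it) and "box" ([left, top, right, bottom] in pixels, round what is visible of it).
The state is a dict: "t": time; "joints": joint angles; "joint_vel": joint speeds; "joint_torque": joint torques, N m; "position": TCP position; "tcp_rot": TCP orientation; "force": force on the tool from outside, world axes, zero at the start; "ft_torque": the same for the moment, N m; "gripper_width": opening from 0.0 (shut) to 1.0 (fully open).
Only numpy, scipy, OpenCV 4.12 (cv2) and the standard library are available. Lean on these libraries where they do the work, as an engineer would, in place of code of your own. Each camera call takes 0.05 s, during which the arm holds its last target.

## Working session

There is one attempt and no reset: what is moved stays moved. The work goes in short steps, Python scripts to look and compute and a tool call to move; the robot and the scene stay as the last step left them, time stands still between calls to the robot, and variables do not carry over. Pictures are saved under pics/ and viewed, and the job is handed in when it is done.

Besides the shell and the picture viewer there is one more tool, called after "Request:" in YAML: its name, and indented under it one key for each argument. send_rows: Moves the arm, as the interface text tells. Its arguments: {"type":"object","properties":{"deltas":{"type":"array","items":{"type":"object","properties":{"x":{"type":"number"},"y":{"type":"number"},"z":{"type":"number"},"turn":{"type":"number"}}}},"gripper":{"type":"number"},"grip_force":{"type":"number"}},"required":["deltas"]}

```bash
ls; mkdir -p pics; python3 - <<'E'
from rig import ctrl, optics, job, spotter
import cv2,numpy as np
np.set_printoptions(suppress=True,precision=4)
print(ctrl.get_obs())
for n in ("scene","top"):
    im=optics.snapshot(n); cv2.imwrite(f"pics/{n}0.png",im[:,:,::-1])
    print(n,optics.get_calibration(n))
E
```

```text
pics
{'t': 0.0, 'joints': array([ 1.0977,  0.3794,  1.7348, -0.    ,  1.0285, -0.0333]), 'joint_vel': array([-0.0006,  0.0007, -0.0008,  0.0004,  0.0006,  0.0001]), 'joint_torque': array([  0.0009, -76.3735, -43.4348,   0.0651,   0.0427,  -0.0001]), 'position': array([297.845 , 633.0537, 213.2943]), 'tcp_rot': array([ 0.69  ,  0.1539,  0.6902, -0.1546]), 'force': array([ 0.5987, -0.0945, -0.3469]), 'ft_torque': array([-0.018 ,  0.0251, -0.0213]), 'gripper_width': 1.0001431701552599}
scene {'vfov': 45.46183768475394, 'cx': 292.17470754349006, 'cy': 203.37532486711808, 'dist_coeffs': array([0.0517, 0.    , 0.    , 0.    , 0.    ]), 'cam_to_world': array([[    0.8462,     0.3236,    -0.4234,   -55.732 ],
       [   -0.5327,     0.4936,    -0.6875, -1139.7152],
       [   -0.0135,     0.8073,     0.59  ,   963.0073],
       [    0.    ,     0.    ,     0.    ,     1.    ]])}
top {'vfov': 47.391091455687146, 'cx': 286.320385504665, 'cy': 211.2207125784291, 'dist_coeffs': array([0.0442, 0.    , 0.    , 0.    , 0.    ]), 'cam_to_world': array([[   0.0227,    0.9921,   -0.1231,  326.1786],
       [  -0.9996,    0.0206,   -0.0184, -270.26  ],
       [  -0.0157,    0.1235,    0.9922, 1459.7141],
       [   0.    ,    0.    ,    0.    ,    1.    ]])}
```

View pics/scene0.png

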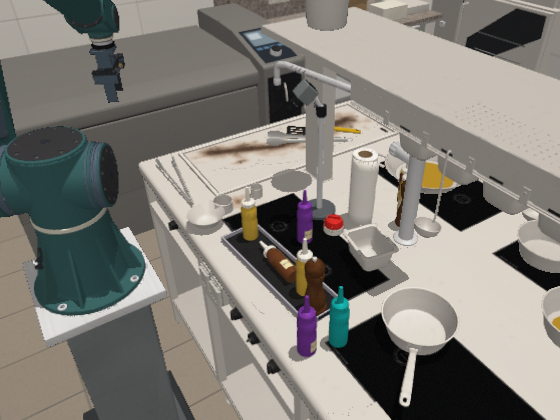

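View pics/top0.png

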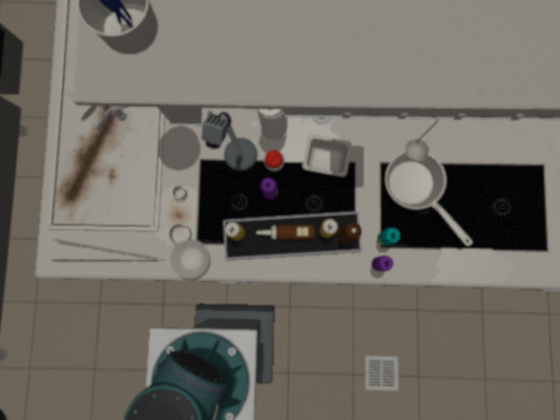

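```bash
cat > h.py <<'E'
import numpy as np,cv2
from rig import optics
def K(n):
    c=optics.get_calibration(n); f=210/np.tan(np.radians(c['vfov']/2))
    return np.array([[f,0,c['cx']],[0,f,c['cy']],[0,0,1]]),np.array(c['dist_coeffs']),np.array(c['cam_to_world'])
def ray(n,uv):
    k,d,T=K(n); p=cv2.undistortPoints(np.array(uv,float).reshape(-1,1,2),k,d).reshape(-1,2)
    v=np.c_[p[:,0],-p[:,1],-np.ones(len(p))]@T[:3,:3].T
    return T[:3,3],v/np.linalg.norm(v,axis=1)[:,None]
def onz(n,uv,z):
    o,v=ray(n,uv); return o+v*((z-o[2])/v[:,2])[:,None]
def proj(n,P):
    k,d,T=K(n); q=(np.array(P,float).reshape(-1,3)-T[:3,3])@T[:3,:3]; q=q*[1,-1,-1]
    return cv2.projectPoints(q,np.zeros(3),np.zeros(3),k,d)[0].reshape(-1,2)
def tri(a,b):
    o1,v1=ray('scene',[a]);o2,v2=ray('top',[b]);v1=v1[0];v2=v2[0]
    s=np.linalg.lstsq(np.c_[v1,-v2],o2-o1,rcond=None)[0]
    p,q=o1+s[0]*v1,o2+s[1]*v2
    return (p+q)/2,np.linalg.norm(p-q)
E
python3 - <<'E'
from rig import spotter
import cv2,numpy as np
from h import *
np.set_printoptions(suppress=True,precision=1)
for n in ("scene","top"):
    for l in ("brown_bottle","bottle_tip","lens","camera_stand","lane","yellow_bottle_a","pepper_mill"):
        print(n,l,[(np.round(d['box'],1).tolist(),round(d['conf'],2)) for d in spotter.search_frame(n,l)][:5])
a=cv2.imread('pics/scene0.png')
cv2.imwrite('pics/sz1.png',cv2.resize(a[40:240,220:420],None,fx=3,fy=3,interpolation=cv2.INTER_CUBIC))
cv2.imwrite('pics/sz2.png',cv2.resize(a[180:320,210:360],None,fx=4,fy=4,interpolation=cv2.INTER_CUBIC))
a=cv2.imread('pics/top0.png')
cv2.imwrite('pics/tz1.png',cv2.resize(a[95:275,180:380],None,fx=3.3,fy=3.3,interpolation=cv2.INTER_CUBIC))
E
```

```text
scene brown_bottle [([260.4, 242.5, 296.0, 280.3], 0.61)]
scene bottle_tip [([260.1, 240.3, 292.2, 281.7], 0.8)]
scene lens [([289.1, 77.6, 315.8, 107.1], 0.58)]
scene camera_stand [([292.4, 78.3, 335.9, 220.5], 0.86)]
scene lane [([222.2, 225.1, 334.5, 318.2], 0.78), ([260.8, 242.1, 295.8, 285.7], 0.74), ([303.6, 258.8, 326.8, 315.4], 0.36)]
scene yellow_bottle_a [([299.0, 192.0, 313.9, 243.0], 0.95), ([299.9, 295.8, 322.0, 361.5], 0.94), ([325.7, 286.2, 349.8, 348.8], 0.86), ([245.1, 189.5, 260.7, 241.3], 0.8), ([293.4, 239.6, 314.2, 299.8], 0.77)]
scene pepper_mill [([304.3, 258.5, 324.0, 310.4], 0.67)]
top brown_bottle [([255.0, 227.0, 313.5, 241.5], 0.88)]
top bottle_tip [([259.2, 224.0, 315.7, 241.0], 0.95)]
top lens [([203.5, 114.1, 227.3, 148.4], 0.94)]
top camera_stand [([203.0, 115.5, 258.8, 167.8], 0.81)]
top lane [([223.7, 212.2, 361.1, 261.0], 0.95)]
top yellow_bottle_a [([378.1, 227.0, 398.9, 243.2], 0.88), ([372.9, 254.1, 395.3, 270.2], 0.77), ([262.1, 176.2, 275.1, 198.0], 0.75), ([229.3, 224.3, 246.7, 237.6], 0.72), ([320.7, 216.5, 340.0, 238.2], 0.61)]
top pepper_mill [([341.8, 223.0, 362.8, 239.9], 0.56)]
```

```bash
sleep 1; ls pics
```

```text
scene0.png
sz1.png
sz2.png
top0.png
tz1.png
```

View pics/sz1.png

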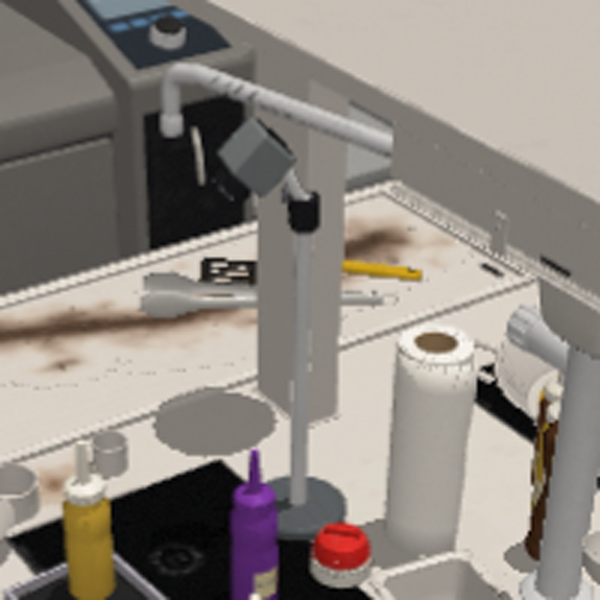

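View pics/sz2.png

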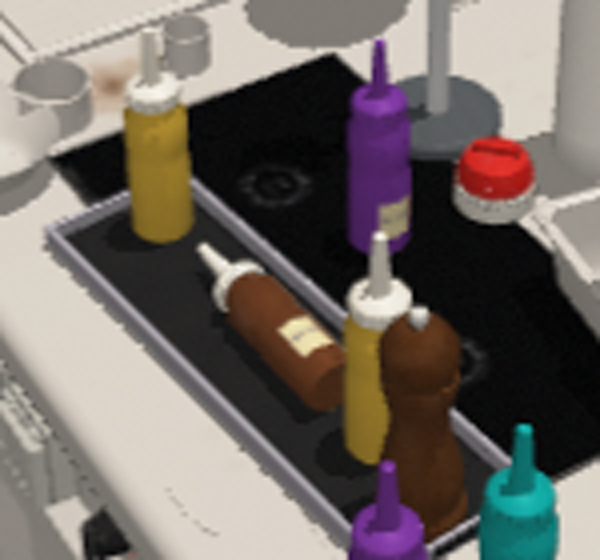

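View pics/tz1.png

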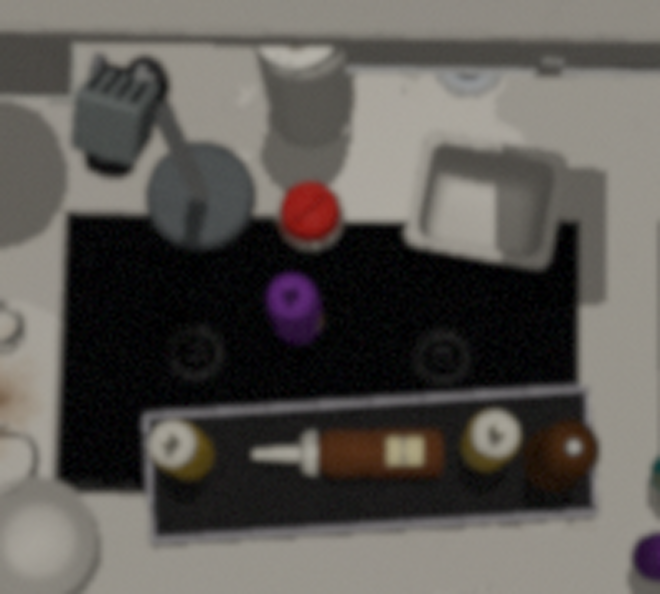

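```bash
python3 - <<'E'
import cv2,numpy as np
from h import *
from scipy.spatial.transform import Rotation as R
np.set_printoptions(suppress=True,precision=1)
tz=lambda x,y:(180+x/3.3,95+y/3.3)
s1=lambda x,y:(220+x/3,40+y/3); s2=lambda x,y:(210+x/4,180+y/4)
print('tip top',onz('top',[tz(250,454)],25),'bottom',onz('top',[tz(443,454)],25),'bodyedges',onz('top',[tz(380,430),tz(380,478)],25))
print('scene tip',onz('scene',[s2(204,247)],25))
print('foot',onz('top',[tz(200,195)],5),'scene foot',onz('scene',[s1(300,505)],5))
print('lens tri',tri(s1(233,188),tz(107,163)))
print('lens top z375',onz('top',[tz(107,163)],370))
print('posttop tri',tri(s1(305,200),tz(148,80)))
print('lane corners',onz('top',[tz(145,415),tz(585,392),tz(594,514),tz(155,540)],19))
print('yellow a(+x?)',onz('top',[tz(172,442)],178), onz('top',[tz(494,436)],178),'mill',onz('top',[tz(574,447)],170))
print('purple',onz('top',[tz(290,293)],178))
q=np.array([0.69,.1539,.6902,-.1546]);print(R.from_quat(np.r_[q[1:],q[0]]).as_matrix())
E
```

```text
tip top [[ 437.6 -153.3   25. ]] bottom [[ 441.3 -329.    25. ]] bodyedges [[ 462.  -271.2   25. ]
 [ 418.3 -272.1   25. ]]
scene tip [[ 442.9 -155.9   25. ]]
foot [[682.8 -97.    5. ]] scene foot [[691.7 -95.    5. ]]
lens tri (array([616.2, -77.7, 380.7]), np.float64(8.53605048398626))
lens top z375 [[615.1 -73.8 370. ]]
posttop tri (array([ 681.6, -100.5,  360.9]), np.float64(5.461433103168324))
lane corners [[ 471.9  -55.2   19. ]
 [ 501.6 -458.2   19. ]
 [ 390.3 -466.8   19. ]
 [ 357.9  -68.8   19. ]]
yellow a(+x?) [[ 434.2 -101.8  178. ]] [[ 444.6 -363.9  178. ]] mill [[ 437.8 -429.7  170. ]]
purple [[ 559.3 -194.7  178. ]]
[[-0.   0.4  0.9]
 [-0.   0.9 -0.4]
 [-1.  -0.  -0. ]]
```

```bash
cat > fit.py <<'E'
from rig import spotter
from h import *
from scipy.optimize import minimize
np.set_printoptions(suppress=True,precision=2)
M={}
for n in ("scene","top"):
    for l in ("camera_stand","brown_bottle"):
        d=spotter.outline_of(n,l); print(n,l,[(x['conf'],x['mask'].sum(),x['box']) for x in d][:2])
        M[n,l]=d[0]['mask'] if d else None
np.savez('masks.npz',**{f"{a}-{b}":m for (a,b),m in M.items() if m is not None})
for n in ("scene","top"):
    a=cv2.imread(f'pics/{n}0.png')
    for l in ("camera_stand","brown_bottle"):
        if M[n,l] is not None: 
            c,_=cv2.findContours(M[n,l].astype(np.uint8),0,1); cv2.drawContours(a,c,-1,(0,255,0),1)
    b=a[60:300,190:370]; cv2.imwrite(f'pics/{n}_m.png',cv2.resize(b,None,fx=2.5,fy=2.5))
E
python3 fit.py
```

```text
scene camera_stand [(0.58, np.int64(1695), [292.9, 79.5, 337.3, 223.2])]
scene brown_bottle [(0.96, np.int64(658), [262.2, 240.8, 297.4, 281.0])]
top camera_stand [(0.79, np.int64(1751), [203.0, 111.3, 255.4, 170.6]), (0.41, np.int64(251), [320.4, 220.1, 338.7, 236.8])]
top brown_bottle [(0.79, np.int64(692), [258.7, 225.2, 314.6, 242.7])]
```

View pics/scene_m.png

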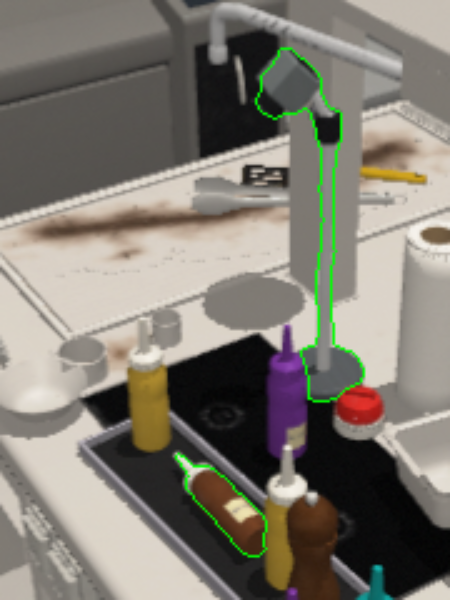

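View pics/top_m.png

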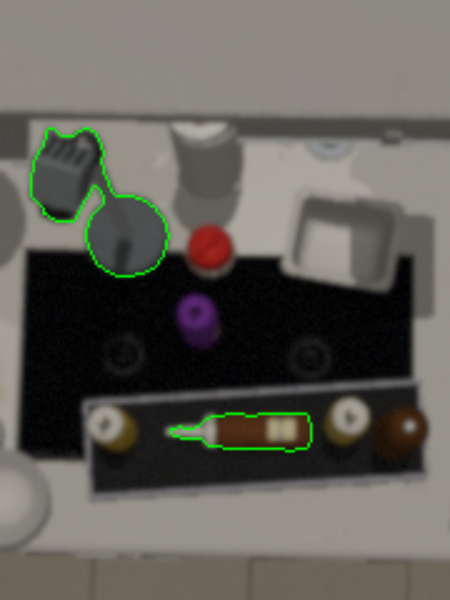

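```bash
cat > fit2.py <<'E'
from h import *
from scipy.optimize import differential_evolution
np.set_printoptions(suppress=True,precision=3)
m=np.load('masks.npz'); S=4
t=np.linspace(0,2*np.pi,24,endpoint=False); c,s=np.cos(t),np.sin(t)
def model(p):
    px,py,a,b=p   # post, yaw of looking direction, barrel length
    d=np.array([np.cos(a),np.sin(a),0]); lens=np.array([px,py,0])+78*d+[0,0,375]
    z=(d-[0,0,1])/np.sqrt(2); y=np.cross([0,0,1],d); x=np.cross(y,z)
    parts=[]
    parts.append(np.r_[[lens-k*z+18*(x*i+y*j) for k in (0,b) for i,j in zip(c,s)]])
    parts.append(np.r_[[lens-k*z+i*x*24+j*y*22 for k in (b,70) for i in(-1,1) for j in (-1,1)]])
    parts.append(np.r_[[[px+9*i,py+9*j,h] for h in (5,363) for i,j in zip(c,s)]])
    parts.append(np.r_[[[px+52*i,py+52*j,h] for h in (0,10) for i,j in zip(c,s)]])
    return parts,lens,z
def draw(n,p,parts=None):
    im=np.zeros((420*S,560*S),np.uint8)
    for q in model(p)[0]:
        h=cv2.convexHull(((proj(n,q)+.5)*S).astype(np.int32)); cv2.fillConvexPoly(im,h,1)
    return im
big={}
for n in('scene','top'): big[n]=cv2.resize(m[f'{n}-camera_stand'].astype(np.float32),None,fx=S,fy=S,interpolation=cv2.INTER_LINEAR)>.5
roi={'scene':np.s_[60*S:240*S,280*S:350*S],'top':np.s_[90*S:190*S,190*S:270*S]}
def cost(p):
    v=0
    for n in big:
        a=draw(n,p)[roi[n]]>0; b=big[n][roi[n]]; v+=1-(a&b).sum()/(a|b).sum()
    return v
if __name__=='__main__':
    r=differential_evolution(cost,[(670,700),(-110,-80),(2.4,3.4),(5,45)],seed=1,maxiter=40,popsize=8)
    print(r.x,r.fun,np.degrees(r.x[2])); _,l,z=model(r.x); print('lens',l,'z',z)
    np.save('cam.npy',r.x)
    for n in big:
        a=cv2.imread(f'pics/{n}0.png'); a=cv2.resize(a,None,fx=S,fy=S)
        for q in model(r.x)[0]: cv2.polylines(a,[cv2.convexHull(((proj(n,q)+.5)*S).astype(np.int32))],True,(0,0,255),1)
        q=[proj(n,l+k*z)[0] for k in (0,60)]; cv2.line(a,*[tuple(((k+.5)*S).astype(int).tolist()) for k in q],(0,255,255),2)
        cv2.imwrite(f'pics/{n}_fit.png',a[roi[n]])
E
python3 fit2.py
```

```text
Traceback (most recent call last):
  File "fit2.py", line 30, in <module>
    r=differential_evolution(cost,[(670,700),(-110,-80),(2.4,3.4),(5,45)],seed=1,maxiter=40,popsize=8)
  File "fit2.py", line 27, in cost
    a=draw(n,p)[roi[n]]>0; b=big[n][roi[n]]; v+=1-(a&b).sum()/(a|b).sum()
      ~~~~^^^^^
  File "fit2.py", line 19, in draw
    h=cv2.convexHull(((proj(n,q)+.5)*S).astype(np.int32)); cv2.fillConvexPoly(im,h,1)
                       ~~~~^^^^^
  File "h.py", line 13, in proj
    k,d,T=K(n); q=(np.array(P,float).reshape(-1,3)-T[:3,3])@T[:3,:3]; q=q*[1,-1,-1]
          ~^^^
  File "h.py", line 4, in K
    c=optics.get_calibration(n); f=210/np.tan(np.radians(c['vfov']/2))
ValueError: time passes only in moves, steps and waits
```

```bash
sed -i 's/^def K(n):/from functools import lru_cache\n@lru_cache\ndef K(n):/' h.py; time python3 fit2.py
```

```text
[687.699 -95.118   2.919  21.745] 0.326580060336495 167.2257202292163
lens [611.629 -77.871 375.   ] z [-0.69   0.156 -0.707]
real	0m5.103s
user	0m4.895s
sys	0m0.195s
```

```bash
python3 -c "
import cv2
a=cv2.imread('pics/scene_fit.png')[:300];b=cv2.imread('pics/top_fit.png')
print(a.shape,b.shape)
import numpy as np
c=np.zeros((max(a.shape[0],b.shape[0]),a.shape[1]+b.shape[1],3),np.uint8);c[:a.shape[0],:a.shape[1]]=a;c[:b.shape[0],a.shape[1]:]=b;cv2.imwrite('pics/fit.png',c)"
```

```text
(300, 280, 3) (400, 320, 3)
```

View pics/fit.png

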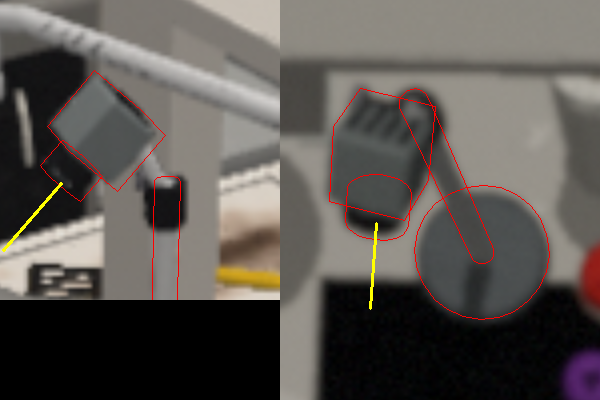

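```bash
cat > fit3.py <<'E'
from fit2 import *
def bmodel(P,u):
    u=np.array(u)/np.linalg.norm(u); w=np.cross(u,[0.3,.2,1.]); w/=np.linalg.norm(w); v=np.cross(u,w); P=np.array(P)
    return [np.array([P+k*u+r*(w*i+v*j) for k in ks for i,j in zip(c,s)]) for r,ks in ((22,(0,112)),(19,(112,131)),(6,(131,172)))]
if __name__=='__main__':
    bm={n:cv2.resize(m[f'{n}-brown_bottle'].astype(np.float32),None,fx=S,fy=S)>.5 for n in big}
    def cost(p):
        v=0
        for n in bm:
            im=np.zeros((420*S,560*S),np.uint8)
            for q in bmodel([p[0],p[1],25],[np.cos(p[2]),np.sin(p[2]),0]): cv2.fillConvexPoly(im,cv2.convexHull(((proj(n,q)+.5)*S).astype(np.int32)),1)
            a=im>0;v+=1-(a&bm[n]).sum()/(a|bm[n]).sum()
        return v
    r=differential_evolution(cost,[(420,460),(-345,-310),(1.4,1.8)],seed=1,maxiter=25,popsize=8)
    x,y,a=r.x;print(r.x,r.fun,'tip',x+172*np.cos(a),y+172*np.sin(a),'grip96',x+96*np.cos(a),y+96*np.sin(a))
E
python3 fit3.py
```

```text
[ 443.648 -328.184    1.592] 0.27476687637058594 tip 439.9403466259011 -156.2241712868706 grip96 441.5786312136294 -232.2065114956955
```

Request:
send_rows:
  deltas:
    - {"turn": 0.111}
    - {"turn": 0.111}
    - {"turn": 0.111}
    - {"turn": 0.111}
    - {"turn": 0.111}
    - {"turn": 0.111}
    - {"turn": 0.111}
    - {"turn": 0.111}
    - {"turn": 0.111}
    - {"turn": 0.111}
  gripper: 0.64

```text
validation failed for argument at $.de...
```

```bash
cat > go.py <<'E'
import sys,numpy as np
from rig import ctrl
from scipy.spatial.transform import Rotation as R
np.set_printoptions(suppress=True,precision=3)
o=ctrl.get_obs(); q=o['tcp_rot']; M=R.from_quat(np.r_[q[1:],q[0]]).as_matrix()
print('t',o['t'],'pos',o['position'],'psi',np.arctan2(M[1,1],M[0,1]),'tilt',M[:,0],'q',o['joints'],'F',o['force'],'w',o['gripper_width']*91)
p=o['position']
for a in sys.argv[1:]:
    w=np.array([float(v) for v in a.split(',')]); d=M.T@(w-p); print(a,'tool delta',d,'rows',np.abs(d).max()/40); p=w
E
python3 go.py 470,100,214 440,-232,214 440,-232,110
```

```text
t 1.0 pos [298.041 633.41  213.966] psi 1.1310297781101484 tilt [ 0.  0. -1.] q [ 1.098  0.379  1.734 -0.     1.028 -0.033] F [-1.387 -0.224 -0.516] w 90.89362086791586
470,100,214 tool delta [  -0.055 -409.449  382.685] rows 10.236224437976313
440,-232,214 tool delta [  -0.022 -313.182  114.196] rows 7.829560071574761
440,-232,110 tool delta [104.     -0.009  -0.004] rows 2.5999999895810575
```

Request:
send_rows:
  deltas:
    - {"x": 0,"y": 0,"z": 0,"turn": 0.111}
    - {"x": 0,"y": 0,"z": 0,"turn": 0.111}
    - {"x": 0,"y": 0,"z": 0,"turn": 0.111}
    - {"x": 0,"y": 0,"z": 0,"turn": 0.111}
    - {"x": 0,"y": 0,"z": 0,"turn": 0.111}
    - {"x": 0,"y": 0,"z": 0,"turn": 0.111}
    - {"x": 0,"y": 0,"z": 0,"turn": 0.111}
    - {"x": 0,"y": 0,"z": 0,"turn": 0.111}
    - {"x": 0,"y": 0,"z": 0,"turn": 0.111}
    - {"x": 0,"y": 0,"z": 0,"turn": 0.111}
  gripper: 0.64

```text
t: 1.83
position: [298.0, 633.4, 213.9]
tcp_rot: [0.504, 0.496, 0.504, -0.496]
force: [-0.3, 0.3, 1.0]
gripper_width: 0.64
```

```bash
python3 go.py 470,100,214 440,-232,214 440,-232,110
```

```text
t 1.8333 pos [298.038 633.401 213.943] psi 0.015507099703743423 tilt [ 0.  0. -1.] q [1.098 0.379 1.734 0.    1.028 1.082] F [-0.296  0.311  1.033] w 58.24431929834657
470,100,214 tool delta [ -0.063 163.67  536.003] rows 13.400076900102198
440,-232,214 tool delta [ -0.005 -35.145 331.495] rows 8.287372209368984
440,-232,110 tool delta [104.     -0.001   0.001] rows 2.5999999996933467
```

Request:
send_rows:
  deltas:
    - {"x": 0,"y": 11.7,"z": 38.3,"turn": 0}
    - {"x": 0,"y": 11.7,"z": 38.3,"turn": 0}
    - {"x": 0,"y": 11.7,"z": 38.3,"turn": 0}
    - {"x": 0,"y": 11.7,"z": 38.3,"turn": 0}
    - {"x": 0,"y": 11.7,"z": 38.3,"turn": 0}
    - {"x": 0,"y": 11.7,"z": 38.3,"turn": 0}
    - {"x": 0,"y": 11.7,"z": 38.3,"turn": 0}
    - {"x": 0,"y": 11.7,"z": 38.3,"turn": 0}
    - {"x": 0,"y": 11.7,"z": 38.3,"turn": 0}
    - {"x": 0,"y": 11.7,"z": 38.3,"turn": 0}

```text
t: 2.67
position: [423.3, 251.2, 214.2]
tcp_rot: [0.505, 0.495, 0.505, -0.494]
force: [0.1, 0.0, 0.1]
gripper_width: 0.641
```

```bash
python3 go.py 470,100,214 440,-232,214 440,-232,110
```

```text
t 2.6667 pos [423.263 251.181 214.186] psi 0.02133431465028291 tilt [ 0.001  0.    -1.   ] q [ 0.488  0.045  2.148 -0.     0.948  0.467] F [0.075 0.002 0.143] w 58.33247601815471
470,100,214 tool delta [  0.169  43.502 152.143] rows 3.803585384789747
440,-232,214 tool delta [ -0.105 -37.076 331.284] rows 8.282111258828301
440,-232,110 tool delta [104.     -0.054   0.027] rows 2.5999995558161517
```

Request:
send_rows:
  deltas:
    - {"x": 0,"y": 10.8,"z": 38,"turn": 0}
    - {"x": 0,"y": 10.8,"z": 38,"turn": 0}
    - {"x": 0,"y": 10.8,"z": 38,"turn": 0}
    - {"x": 0,"y": 10.8,"z": 38,"turn": 0}
    - {"x": 0,"y": -4.2,"z": 36,"turn": 0}
    - {"x": 0,"y": -4.2,"z": 36,"turn": 0}
    - {"x": 0,"y": -4.2,"z": 36,"turn": 0}
    - {"x": 0,"y": -4.2,"z": 36,"turn": 0}
    - {"x": 0,"y": -4.2,"z": 36,"turn": 0}
    - {"x": 0,"y": -4.2,"z": 36,"turn": 0}

```text
t: 3.5
position: [448.4, -116.4, 214.3]
tcp_rot: [0.505, 0.495, 0.505, -0.495]
force: [1.2, -0.0, 0.4]
gripper_width: 0.637
```

```bash
python3 go.py 440,-232,120 440,-232,9; python3 - <<'E'
from rig import optics
import cv2
im=optics.snapshot('scene');cv2.imwrite('pics/s1.png',im[:,:,::-1])
E
```

```text
t 3.5 pos [ 448.351 -116.364  214.256] psi 0.021041308585403116 tilt [ 0.001 -0.    -1.   ] q [-0.304 -0.007  2.201 -0.     0.947 -0.325] F [ 1.157 -0.025  0.399] w 57.987215494877525
440,-232,120 tool delta [ 94.278 -10.849 115.41 ] rows 2.885262108013892
440,-232,9 tool delta [111.     -0.08   -0.028] rows 2.77499919558543
```

View pics/s1.png

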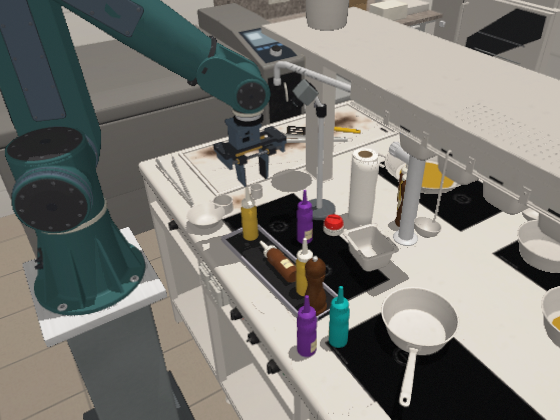

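Request:
send_rows:
  deltas:
    - {"x": 0,"y": -3.3,"z": 38.5,"turn": 0}
    - {"x": 0,"y": -3.3,"z": 38.5,"turn": 0}
    - {"x": 0,"y": -3.3,"z": 38.5,"turn": 0}
    - {"x": 30,"y": 0,"z": 0,"turn": 0}
    - {"x": 30,"y": 0,"z": 0,"turn": 0}
    - {"x": 30,"y": 0,"z": 0,"turn": 0}
    - {"x": 30,"y": 0,"z": 0,"turn": 0}
    - {"x": 20,"y": 0,"z": 0,"turn": 0}
    - {"x": 0,"y": 0,"z": 0,"turn": 0}

```text
t: 4.3
position: [439.2, -229.1, 70.6]
tcp_rot: [0.503, 0.494, 0.507, -0.495]
force: [-0.4, -1.0, -0.2]
gripper_width: 0.643
```

```bash
python3 go.py 440,-232,8; python3 - <<'E'
from rig import optics
import cv2,numpy as np
a=cv2.resize(optics.snapshot('scene')[150:320,210:380,::-1],None,fx=3.4,fy=3.4)
b=optics.snapshot('top')[190:280,210:370,::-1]
cv2.imwrite('pics/s2.png',a);cv2.imwrite('pics/t2.png',cv2.resize(b,None,fx=4.5,fy=4.5))
E
```

```text
t 4.3 pos [ 439.222 -229.091   70.554] psi 0.020887819294282604 tilt [-0.005  0.003 -1.   ] q [-0.528  0.3    2.19  -0.     0.658 -0.549] F [-0.365 -1.035 -0.17 ] w 58.46914341595458
440,-232,8 tool delta [62.541  1.017  3.108] rows 1.5635147837167698
```

View pics/s2.png

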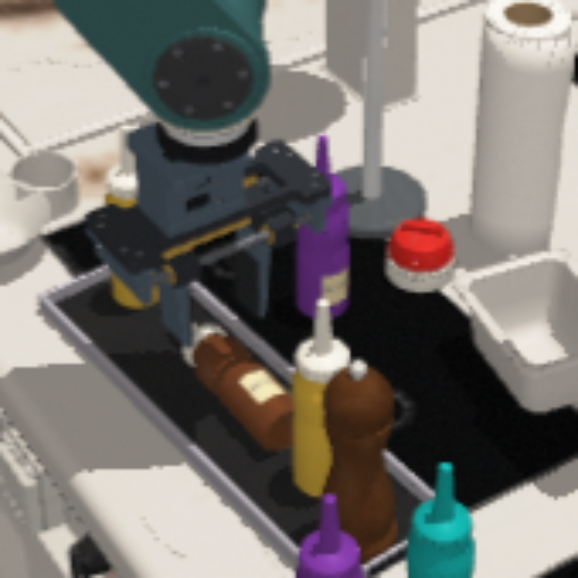

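View pics/t2.png

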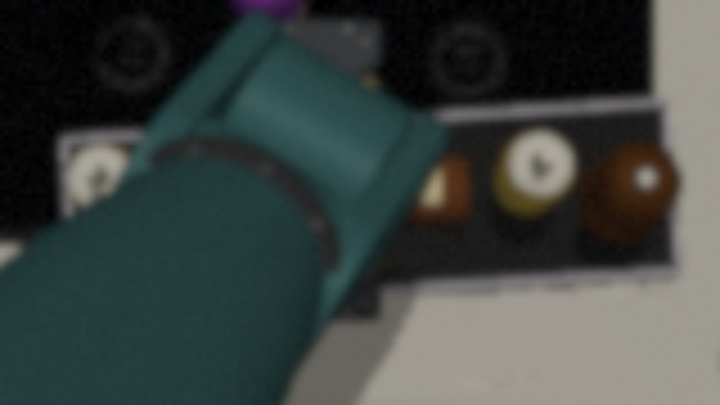

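Request:
send_rows:
  deltas:
    - {"x": 12,"y": 0.5,"z": 2.5,"turn": 0}
    - {"x": 12,"y": 0,"z": 0,"turn": 0}
    - {"x": 10,"y": 0,"z": 0,"turn": 0}
    - {"x": 8,"y": 0,"z": 0,"turn": 0}
    - {"x": 0,"y": 0,"z": 0,"turn": 0}

```text
t: 4.82
position: [441.2, -232.3, 30.8]
tcp_rot: [0.505, 0.495, 0.506, -0.495]
force: [-0.3, 0.7, -0.1]
gripper_width: 0.64
```

```bash
python3 go.py 440,-232,8; python3 - <<'E'
from rig import optics
import cv2,numpy as np
a=cv2.resize(optics.snapshot('scene')[170:310,220:360,::-1],None,fx=4,fy=4)
cv2.imwrite('pics/s3.png',a)
E
```

```text
t 4.8167 pos [ 441.244 -232.34    30.82 ] psi 0.021018949727415782 tilt [-0.001  0.001 -1.   ] q [-0.531  0.382  2.185  0.     0.576 -0.552] F [-0.307  0.681 -0.13 ] w 58.20177397540871
440,-232,8 tool delta [22.822 -1.204 -0.346] rows 0.5705579446370546
```

View pics/s3.png

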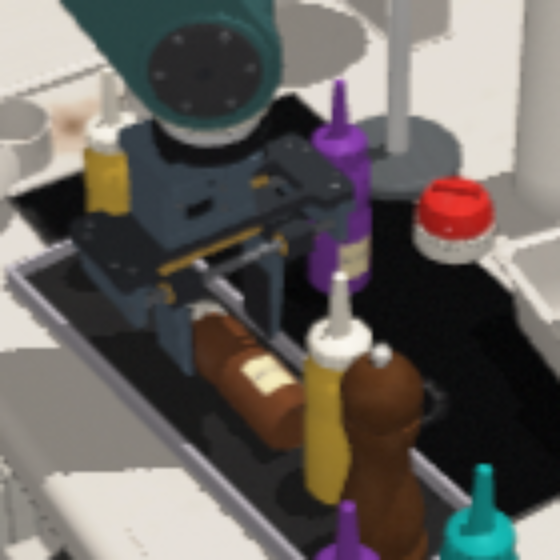

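Request:
send_rows:
  deltas:
    - {"x": 0,"y": -1,"z": 0,"turn": 0}
    - {"x": 0,"y": -0.5,"z": 0,"turn": 0}
    - {"x": 6,"y": 0,"z": 0,"turn": 0}
    - {"x": 6,"y": 0,"z": 0,"turn": 0}
    - {"x": 0,"y": 0,"z": 0,"turn": 0}
  gripper: 0.585

```text
t: 5.28
position: [439.9, -232.5, 19.0]
tcp_rot: [0.505, 0.495, 0.506, -0.495]
force: [-0.3, 0.3, 0.0]
gripper_width: 0.587
```

Request:
send_rows:
  deltas:
    - {"x": 4,"y": 0,"z": 0,"turn": 0}
    - {"x": 4,"y": 0,"z": 0,"turn": 0}
    - {"x": 2.5,"y": 0,"z": 0,"turn": 0}
    - {"x": 0,"y": 0,"z": 0,"turn": 0}

```text
t: 5.62
position: [440.0, -232.6, 8.8]
tcp_rot: [0.505, 0.495, 0.506, -0.495]
force: [0.7, 0.7, 0.2]
gripper_width: 0.584
```

Request:
send_rows:
  deltas:
    - {"x": 0,"y": 0,"z": 0,"turn": 0}
    - {"x": 0,"y": 0,"z": 0,"turn": 0}
    - {"x": 0,"y": 0,"z": 0,"turn": 0}
    - {"x": 0,"y": 0,"z": 0,"turn": 0}
    - {"x": 0,"y": 0,"z": 0,"turn": 0}
    - {"x": 0,"y": 0,"z": 0,"turn": 0}
  gripper: 0
  grip_force: 3

```text
t: 6.12
position: [440.5, -232.9, 9.6]
tcp_rot: [0.505, 0.495, 0.505, -0.495]
force: [0.9, 0.4, -1.0]
gripper_width: 0.476
```

Request:
send_rows:
  deltas:
    - {"x": -4,"y": 0,"z": 0,"turn": 0}
    - {"x": -5,"y": 0,"z": 0,"turn": 0}
    - {"x": -5,"y": 0,"z": 0,"turn": 0}
    - {"x": -5,"y": 0,"z": 0,"turn": 0}
    - {"x": -5,"y": 0,"z": 0,"turn": 0}
    - {"x": 0,"y": 0,"z": 0,"turn": 0}

```text
t: 6.62
position: [440.8, -233.0, 34.5]
tcp_rot: [0.506, 0.495, 0.505, -0.495]
force: [0.3, 0.4, -1.8]
gripper_width: 0.478
```

```bash
cat > look.py <<'E'
import sys,cv2
from rig import optics
r0,r1,c0,c1=map(int,sys.argv[2:6])
a=optics.snapshot('scene')[r0:r1,c0:c1,::-1]; f=600/max(a.shape)
cv2.imwrite(sys.argv[1],cv2.resize(a,None,fx=f,fy=f,interpolation=cv2.INTER_CUBIC))
E
python3 go.py; python3 look.py pics/s4.png 170 310 220 360
```

```text
t 6.6167 pos [ 440.764 -233.029   34.535] psi 0.020955817004080255 tilt [ 0.001 -0.001 -1.   ] q [-0.533  0.374  2.187  0.     0.58  -0.554] F [ 0.264  0.435 -1.845] w 43.47404242007182
```

View pics/s4.png

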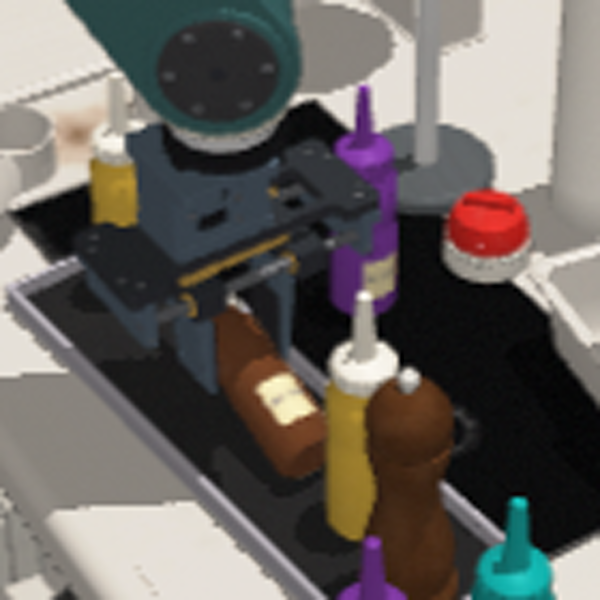

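Request:
send_rows:
  deltas:
    - {"x": -5,"y": 0,"z": 0,"turn": 0}
    - {"x": -5,"y": 0,"z": 0,"turn": 0}
    - {"x": -5,"y": 0,"z": 0,"turn": 0}
    - {"x": -5,"y": 0,"z": 0,"turn": 0}
    - {"x": -5,"y": 0,"z": 0,"turn": 0}
    - {"x": 0,"y": 0,"z": 0,"turn": 0}

```text
t: 7.17
position: [440.8, -233.0, 59.5]
tcp_rot: [0.506, 0.495, 0.505, -0.495]
force: [-1.4, 2.1, -0.2]
gripper_width: 0.475
```

```bash
python3 go.py; python3 look.py pics/s5.png 170 310 220 360
```

```text
t 7.1667 pos [ 440.799 -233.041   59.492] psi 0.020956408862190874 tilt [ 0.001 -0.001 -1.   ] q [-0.533  0.323  2.187  0.     0.63  -0.554] F [-1.4    2.089 -0.161] w 43.21741547257489
```

View pics/s5.png

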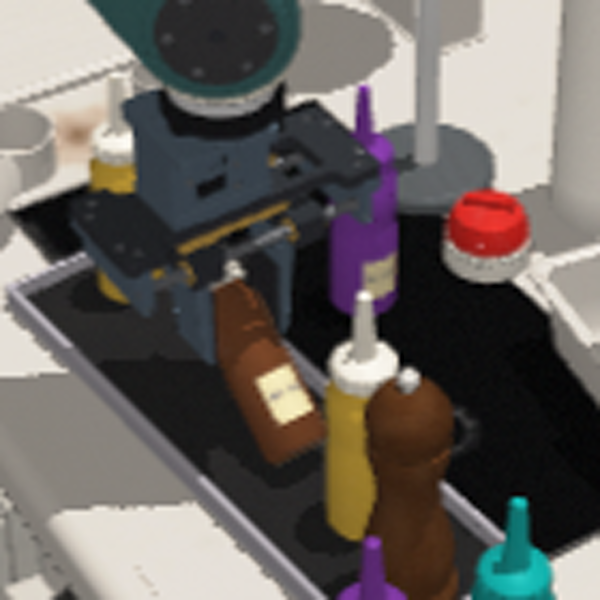

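Request:
send_rows:
  deltas:
    - {"x": -4,"y": 0,"z": 0,"turn": 0}
    - {"x": -4,"y": 0,"z": 0,"turn": 0}
    - {"x": -3,"y": 0,"z": 0,"turn": 0}
    - {"x": 0,"y": 0,"z": 0,"turn": 0}

```text
t: 7.55
position: [440.6, -232.9, 70.1]
tcp_rot: [0.505, 0.495, 0.505, -0.495]
force: [-0.7, 2.3, 0.8]
gripper_width: 0.476
```

```bash
python3 go.py; cat > ang.py <<'E'
# fit tilt & slide of bottle held in gripper, from scene colour mask; args: picture out
import sys
from fit3 import *
from rig import ctrl,spotter
from scipy.spatial.transform import Rotation as R
o=ctrl.get_obs(); q=o['tcp_rot']; M=R.from_quat(np.r_[q[1:],q[0]]).as_matrix(); 
im=optics.snapshot('scene')[:,:,::-1].copy(); d=spotter.outline_of('scene','brown_bottle')
print([(x['conf'],x['mask'].sum()) for x in d])
sg=-M[:,2]  # bottle horizontal nozzle dir = -tool z
f=4
def world(p):
    th,s,h=p; u=np.cos(th)*sg+np.sin(th)*np.array([0,0,1]); G=o['position']-h*M[:,0]
    return G-s*u,u
mk=d[0]['mask']; box=np.array(d[0]['box'])
# brown colour pixels
hsv=cv2.cvtColor(im,cv2.COLOR_BGR2HSV); r0,r1,c0,c1=[int(v) for v in (box[1]-8,box[3]+8,box[0]-8,box[2]+8)]
B=cv2.resize(mk.astype(np.float32),None,fx=S,fy=S)>.5
def rend(p):
    z=np.zeros((420*S,560*S),np.uint8)
    for k in bmodel(*world(p)): cv2.fillConvexPoly(z,cv2.convexHull(((proj('scene',k)+.5)*S).astype(np.int32)),1)
    return z>0
def cost(p):
    a=rend(p); b=B
    # parts above grip are hidden by the fingers: weigh misses of mask more than excess there
    return (b&~a).sum()/b.sum()+0.35*(a&~b).sum()/b.sum()
r=differential_evolution(cost,[(0,1.5),(85,105),(5,30)],seed=1,maxiter=15,popsize=8)
P,u=world(r.x); print('theta',np.degrees(r.x[0]),'s',r.x[1],'h',r.x[2],'cost',r.fun,'bottom',P,'tip',P+172*u,'u',u)
v=cv2.resize(im,None,fx=S,fy=S)
for k in bmodel(P,u): cv2.polylines(v,[cv2.convexHull(((proj('scene',k)+.5)*S).astype(np.int32))],True,(0,0,255),1)
cc,_=cv2.findContours(B.astype(np.uint8),0,1); cv2.drawContours(v,cc,-1,(0,255,0),1)
cy,cx=[int(t) for t in ((r0+r1)/2*S,(c0+c1)/2*S)]
cv2.imwrite(sys.argv[1],v[max(0,cy-260):cy+260,max(0,cx-300):cx+300])
E
python3 ang.py pics/a1.png
```

```text
t 7.55 pos [ 440.578 -232.934   70.052] psi 0.020948094094513092 tilt [ 0. -0. -1.] q [-0.533  0.302  2.187  0.     0.652 -0.554] F [-0.682  2.342  0.76 ] w 43.31694294909683
[(0.93, np.int64(650)), (0.17, np.int64(1593))]
theta 44.52638536001675 s 100.18066215120687 h 21.872268909888234 cost 0.12636590996537128 bottom [ 442.064 -304.335   21.693] tip [ 439.496 -181.738  142.272] u [-0.015  0.713  0.701]
```

View pics/a1.png

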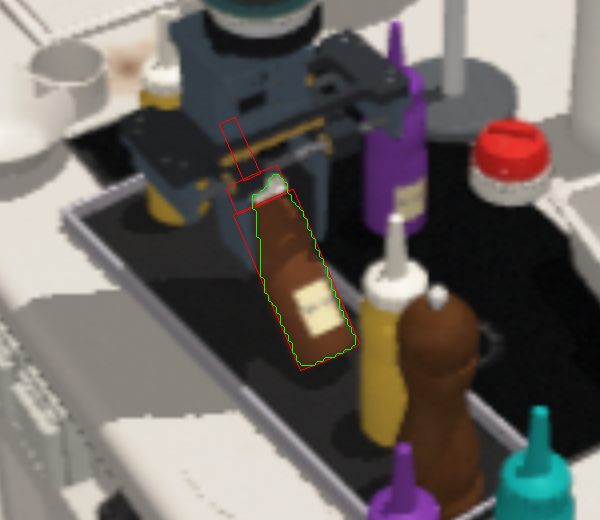

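Request:
send_rows:
  deltas:
    - {"x": 0,"y": 0,"z": 0,"turn": 0}
    - {"x": 0,"y": 0,"z": 0,"turn": 0}
    - {"x": 0,"y": 0,"z": 0,"turn": 0}
    - {"x": -5,"y": 0,"z": 0,"turn": 0}
    - {"x": -10,"y": 0,"z": 0,"turn": 0}
    - {"x": -15,"y": 0,"z": 0,"turn": 0}
    - {"x": -20,"y": 0,"z": 0,"turn": 0}
    - {"x": -10,"y": 0,"z": 0,"turn": 0}
    - {"x": 0,"y": 0,"z": 0,"turn": 0}
  gripper: 0
  grip_force: 50

```text
t: 8.4
position: [441.6, -233.6, 131.9]
tcp_rot: [0.507, 0.495, 0.504, -0.494]
force: [0.2, -0.5, -3.1]
gripper_width: 0.467
```

```bash
python3 go.py; python3 ang.py pics/a2.png
```

```text
t 8.4 pos [ 441.573 -233.567  131.854] psi 0.021010620602622546 tilt [ 0.003 -0.002 -1.   ] q [-0.533  0.188  2.174 -0.     0.776 -0.554] F [ 0.22  -0.47  -3.076] w 42.51600015659031
[(0.98, np.int64(696))]
theta 46.060660755213526 s 104.99102048164666 h 23.63414762420384 cost 0.1196280991735537 bottom [ 443.024 -306.355   80.042] tip [ 440.517 -187.032  203.64 ] u [-0.015  0.694  0.719]
```

View pics/a2.png

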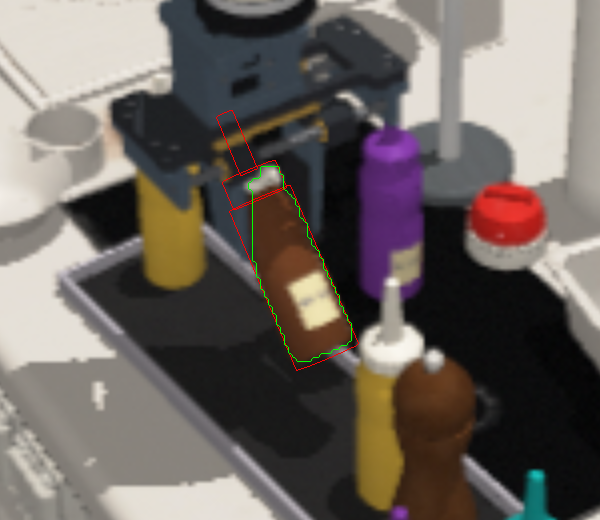

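Request:
send_rows:
  deltas:
    - {"x": -12,"y": 0,"z": 0,"turn": 0}
    - {"x": -25,"y": 0,"z": 0,"turn": 0}
    - {"x": -30,"y": 0,"z": 0,"turn": 0}
    - {"x": -30,"y": 0,"z": 0,"turn": 0}
    - {"x": -25,"y": 0,"z": 0,"turn": 0.02}
    - {"x": -11,"y": 0,"z": 0,"turn": 0.05}
    - {"x": 0,"y": 0,"z": 0,"turn": 0.08}
    - {"x": 0,"y": 0,"z": 0,"turn": 0.11}
    - {"x": 0,"y": 0,"z": 0,"turn": 0.11}
    - {"x": 0,"y": 0,"z": 0,"turn": 0.11}

```text
t: 9.33
position: [440.0, -232.6, 262.3]
tcp_rot: [-0.371, -0.601, -0.372, 0.602]
force: [0.2, -0.3, -4.1]
gripper_width: 0.467
```

Request:
send_rows:
  deltas:
    - {"x": 0,"y": 0,"z": 0,"turn": 0.11}
    - {"x": 0,"y": 0,"z": 0,"turn": 0.11}
    - {"x": 0,"y": 0,"z": 0,"turn": 0.11}
    - {"x": 0,"y": 0,"z": 0,"turn": 0.11}
    - {"x": 0,"y": 0,"z": 0,"turn": 0.11}
    - {"x": 0,"y": 0,"z": 0,"turn": 0.11}
    - {"x": 0,"y": 0,"z": 0,"turn": 0.11}
    - {"x": 0,"y": 0,"z": 0,"turn": 0.11}
    - {"x": 0,"y": 0,"z": 0,"turn": 0.11}
    - {"x": 0,"y": 0,"z": 0,"turn": 0.11}

```text
t: 10.17
position: [440.0, -232.6, 262.2]
tcp_rot: [-0.002, -0.707, -0.002, 0.707]
force: [-0.3, 0.1, -3.7]
gripper_width: 0.472
```

Request:
send_rows:
  deltas:
    - {"x": 0,"y": 0,"z": 0,"turn": 0.1}
    - {"x": 0,"y": 0,"z": 0,"turn": 0.08}
    - {"x": 0,"y": 0,"z": 0,"turn": 0.05}
    - {"x": 0,"y": 0,"z": 0,"turn": 0}

```text
t: 10.5
position: [440.0, -232.6, 262.2]
tcp_rot: [0.078, -0.702, 0.078, 0.703]
force: [1.1, -0.4, -3.4]
gripper_width: 0.465
```

```bash
python3 go.py 430,-40,265 
```

```text
t 10.5 pos [ 440.016 -232.637  262.169] psi -1.7914119556835617 tilt [-0.001  0.001 -1.   ] q [-0.533 -0.009  2.103 -0.     1.048  1.258] F [ 1.091 -0.432 -3.371] w 42.32346983285467
430,-40,265 tool delta [  -2.721 -185.778   51.931] rows 4.644438091254127
```

Request:
send_rows:
  deltas:
    - {"x": 0,"y": -10,"z": 3,"turn": 0}
    - {"x": 0,"y": -20,"z": 6,"turn": 0}
    - {"x": 0,"y": -30,"z": 9,"turn": 0}
    - {"x": 0,"y": -34,"z": 9,"turn": 0}
    - {"x": 0,"y": -34,"z": 9,"turn": 0}
    - {"x": 0,"y": -30,"z": 8,"turn": 0}
    - {"x": 0,"y": -19,"z": 5,"turn": 0}
    - {"x": 0,"y": -9,"z": 3,"turn": 0}
    - {"x": 0,"y": 0,"z": 0,"turn": 0}
    - {"x": 0,"y": 0,"z": 0,"turn": 0}

```text
t: 11.33
position: [429.8, -39.9, 262.5]
tcp_rot: [0.076, -0.703, 0.076, 0.703]
force: [-0.6, 0.3, -3.2]
gripper_width: 0.471
```

```bash
python3 go.py; python3 ang.py pics/a3.png; python3 - <<'E'
import cv2
from rig import optics
cv2.imwrite('pics/t3.png',cv2.resize(optics.snapshot('top')[90:260,160:340,::-1],None,fx=3.4,fy=3.4,interpolation=cv2.INTER_CUBIC))
E
```

```text
t 11.3333 pos [429.776 -39.903 262.457] psi -1.7869813584659657 tilt [-0. -0. -1.] q [-0.146 -0.136  2.22  -0.     1.058  1.641] F [-0.635  0.346 -3.204] w 42.89230297308329
[(0.93, np.int64(534))]
theta 45.30385197271673 s 95.05250386101486 h 10.605183415188128 cost 0.2785379568884723 bottom [364.478 -25.56  205.494] tip [482.638 -51.51  327.761] u [ 0.687 -0.151  0.711]
```

View pics/a3.png

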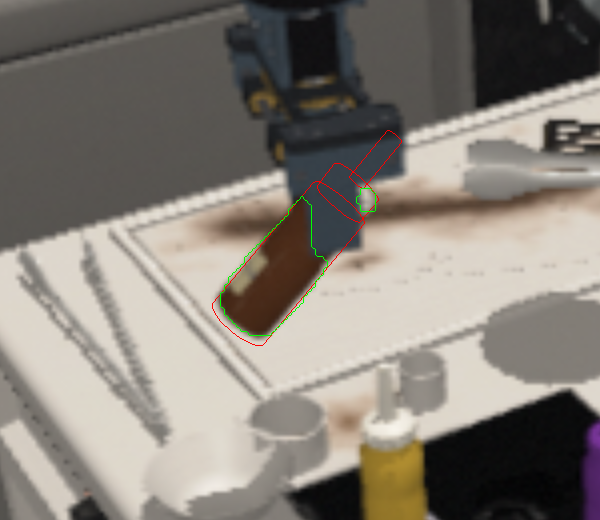

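View pics/t3.png

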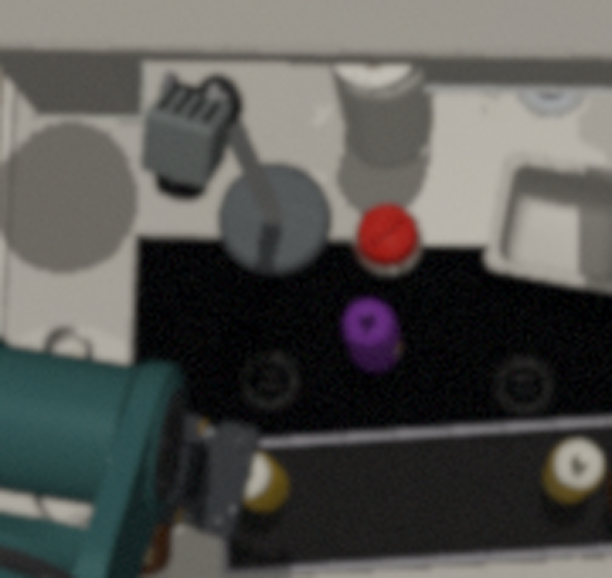

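```bash
python3 look.py pics/s6.png 40 160 200 320; python3 - <<'E'
from h import *
print(proj('top',[[482,-51,328],[482,-51,300]]), (proj('scene',[[482,-51,328]])-[200,40])*5)
E
```

```text
[[203.59690698 203.12229942]
 [205.73973691 204.72555924]] [[244.59585791 447.51846174]]
```

View pics/s6.png

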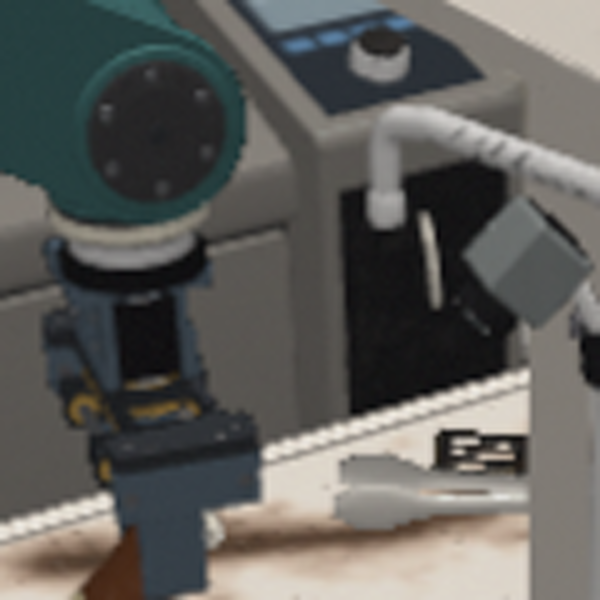

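Request:
send_rows:
  deltas:
    - {"x": 0,"y": 0,"z": 0,"turn": 0.06}
    - {"x": 0,"y": 0,"z": 0,"turn": 0.12}
    - {"x": 0,"y": 0,"z": 0,"turn": 0.12}
    - {"x": 0,"y": 0,"z": 0,"turn": 0.12}
    - {"x": 0,"y": 0,"z": 0,"turn": 0.12}
    - {"x": 0,"y": 0,"z": 0,"turn": 0.12}
    - {"x": 0,"y": 0,"z": 0,"turn": 0.12}
    - {"x": 0,"y": 0,"z": 0,"turn": 0.12}
    - {"x": 0,"y": 0,"z": 0,"turn": 0.1}
    - {"x": 0,"y": 0,"z": 0,"turn": 0}

```text
t: 12.37
position: [429.9, -40.7, 262.3]
tcp_rot: [0.406, -0.579, 0.406, 0.579]
force: [0.3, 0.3, -3.1]
gripper_width: 0.471
```

```bash
python3 go.py; python3 ang.py pics/a4.png; python3 - <<'E'
import cv2
from rig import optics
cv2.imwrite('pics/t4.png',cv2.resize(optics.snapshot('top')[90:260,160:340,::-1],None,fx=3.4,fy=3.4,interpolation=cv2.INTER_CUBIC))
E
```

```text
t 12.3667 pos [429.86  -40.65  262.344] psi -2.7946925632874073 tilt [-0. -0. -1.] q [-0.148 -0.136  2.22  -0.     1.058  2.647] F [ 0.295  0.271 -3.123] w 42.878571011475195
[(0.64, np.int64(421))]
theta 44.532865556276114 s 96.31712655190698 h 10.638140435067632 cost 0.17812128418549344 bottom [406.52   23.92  205.435] tip [448.205 -91.386 326.059] u [ 0.242 -0.67   0.701]
```

View pics/a4.png

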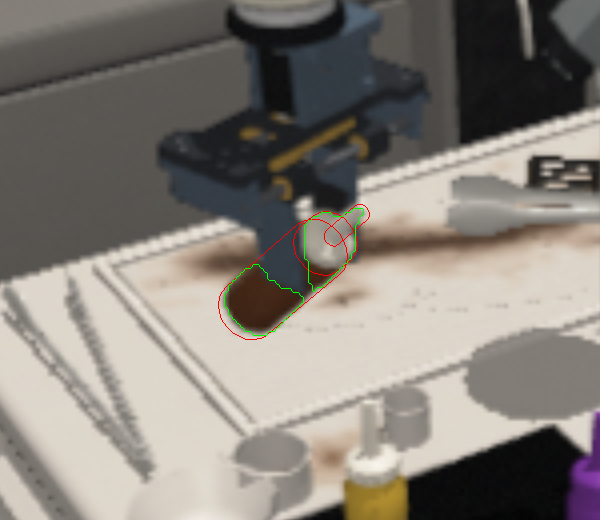

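View pics/t4.png

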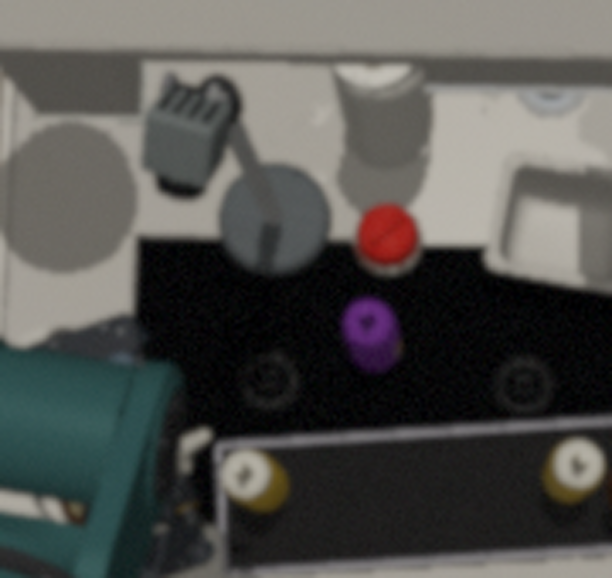

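```bash
python3 - <<'E'
import cv2
from h import *
from rig import optics
c=lambda a:cv2.resize(a,None,fx=8,fy=8,interpolation=cv2.INTER_CUBIC)
cv2.imwrite('pics/s7.png',c(optics.snapshot('scene')[85:155,205:275,::-1]))
cv2.imwrite('pics/t7.png',c(optics.snapshot('top')[190:260,190:260,::-1]))
t=[[448.2,-91.4,326]]
print((proj('scene',t)-[205,85]+.5)*8,(proj('top',t)-[190,190]+.5)*8)
E
```

```text
[[323.00339279 441.30610315]] [[244.27344147 224.84444202]]
```

View pics/s7.png

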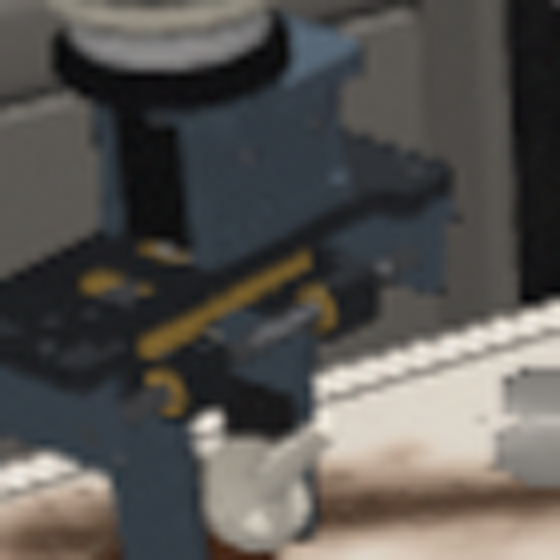

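View pics/t7.png

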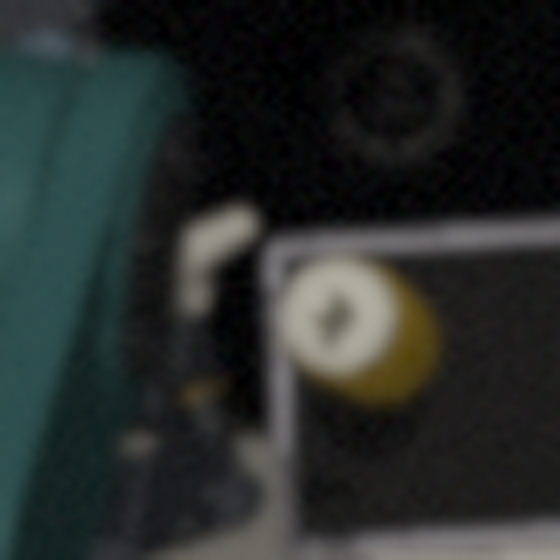

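```bash
python3 - <<'E'
from h import *
np.set_printoptions(suppress=True,precision=2)
P,e=tri((244.25,139.25),(221.,216.75)); print(P,e)
tcp=np.array([429.86,-40.65,262.34]); psi=-2.7947
d=P-tcp; fwd=np.array([-np.sin(psi),np.cos(psi),0]); y=np.array([np.cos(psi),np.sin(psi),0])
print('fwd',d@fwd,'lat(y)',d@y,'up',d[2])
E
```

```text
[448.08 -93.1  328.3 ] 4.31957955667463
fwd 55.519120724341946 lat(y) 0.6992280275396737 up 65.960087079645
```

Request:
send_rows:
  deltas:
    - {"x": 0,"y": 0,"z": 0,"turn": -0.06}
    - {"x": 0,"y": 0,"z": 0,"turn": -0.12}
    - {"x": 0,"y": 0,"z": 0,"turn": -0.12}
    - {"x": 0,"y": 0,"z": 0,"turn": -0.12}
    - {"x": 0,"y": 0,"z": 0,"turn": -0.12}
    - {"x": 0,"y": 0,"z": 0,"turn": -0.12}
    - {"x": 0,"y": 0,"z": 0,"turn": -0.12}
    - {"x": 0,"y": 0,"z": 0,"turn": -0.12}
    - {"x": 0,"y": 0,"z": 0,"turn": -0.1}
    - {"x": 0,"y": 0,"z": 0,"turn": 0}

```text
t: 13.45
position: [429.9, -40.0, 262.4]
tcp_rot: [-0.075, 0.703, -0.075, -0.703]
force: [0.2, -0.5, -3.2]
gripper_width: 0.472
```

```bash
python3 go.py 517,-56.4,267.6
```

```text
t 13.45 pos [429.867 -40.004 262.441] psi -1.7827166447249052 tilt [ 0.  0. -1.] q [-0.147 -0.136  2.22   0.     1.057  1.636] F [ 0.168 -0.53  -3.217] w 42.968050226733716
517,-56.4,267.6 tool delta [ -5.156  -2.298 -88.632] rows 2.2158075803285664
```

Request:
send_rows:
  deltas:
    - {"x": -2,"y": 0,"z": -4,"turn": 0.01}
    - {"x": -3,"y": 0,"z": -10,"turn": 0}
    - {"x": 0,"y": -2,"z": -14,"turn": 0}
    - {"x": 0,"y": 0,"z": -16,"turn": 0}
    - {"x": 0,"y": 0,"z": -16,"turn": 0}
    - {"x": 0,"y": 0,"z": -14,"turn": 0}
    - {"x": 0,"y": 0,"z": -9,"turn": 0}
    - {"x": 0,"y": 0,"z": -5,"turn": 0}
    - {"x": 0,"y": 0,"z": 0,"turn": 0}

```text
t: 14.2
position: [516.9, -58.1, 267.4]
tcp_rot: [0.081, -0.702, 0.081, 0.703]
force: [-0.2, 0.6, -3.1]
gripper_width: 0.47
```

```bash
python3 go.py 517,-56.4,267.6;  python3 ang.py pics/a5.png; python3 - <<'E'
import cv2
from rig import optics
cv2.imwrite('pics/t8.png',cv2.resize(optics.snapshot('top')[90:200,170:280,::-1],None,fx=5.4,fy=5.4,interpolation=cv2.INTER_CUBIC))
cv2.imwrite('pics/s8.png',cv2.resize(optics.snapshot('scene')[60:160,230:330,::-1],None,fx=6,fy=6,interpolation=cv2.INTER_CUBIC))
E
```

```text
t 14.2 pos [516.868 -58.098 267.381] psi -1.8000448904860051 tilt [-0.  0. -1.] q [-0.157  0.025  2.059 -0.     1.058  1.643] F [-0.242  0.63  -3.086] w 42.742379090342425
517,-56.4,267.6 tool delta [-0.219 -1.684  0.258] rows 0.04208986896017752
[(0.89, np.int64(485))]
theta 45.21524932843141 s 91.80476174441279 h 11.138432219992133 cost 0.2842556759545924 bottom [453.891 -43.402 213.369] tip [571.885 -70.936 335.431] u [ 0.686 -0.16   0.71 ]
```

View pics/a5.png

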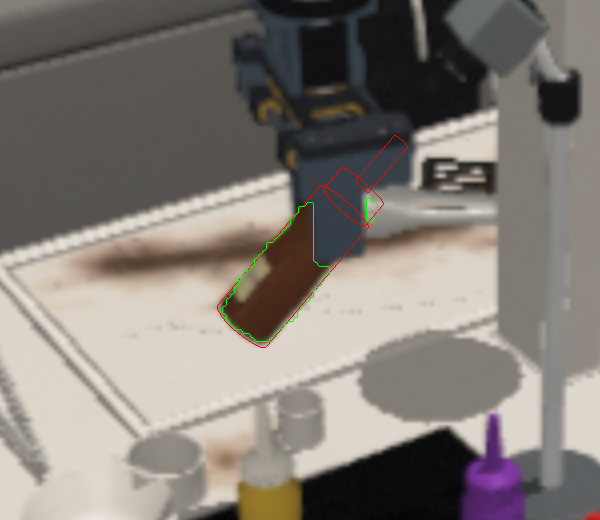

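View pics/s8.png

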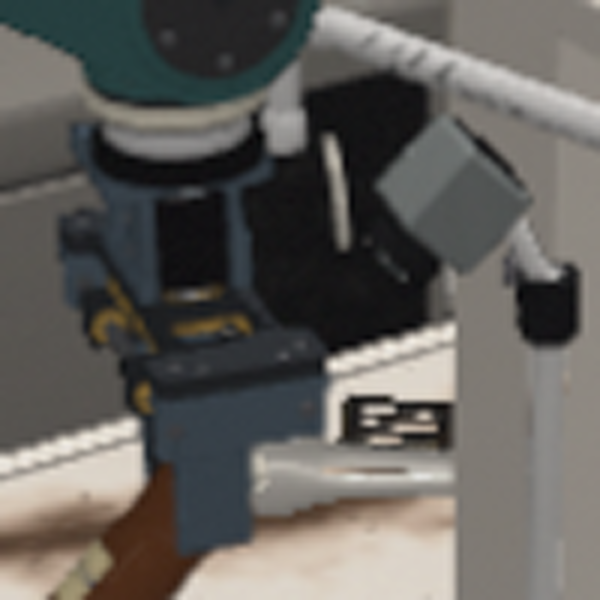

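View pics/t8.png

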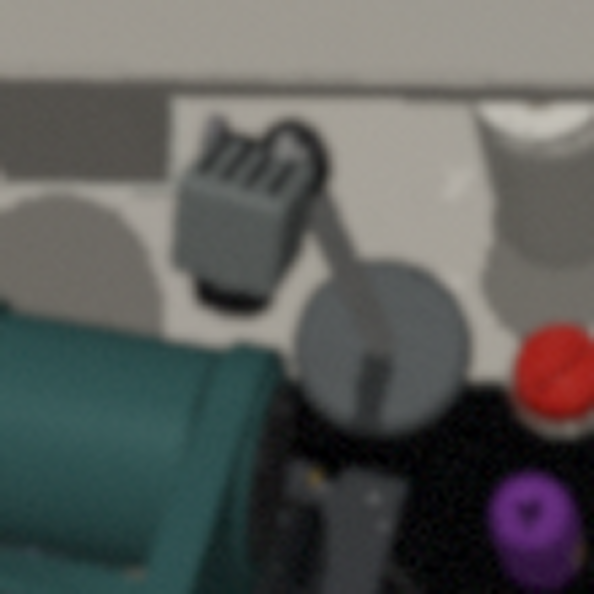

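Request:
send_rows:
  deltas:
    - {"x": 0,"y": -1.5,"z": 0,"turn": 0}
    - {"x": 0,"y": 0,"z": 0,"turn": 0}
    - {"x": 0,"y": 0,"z": 0,"turn": 0}
    - {"x": 0,"y": 0,"z": 0,"turn": 0}
    - {"x": 0,"y": 0,"z": 0,"turn": 0}
    - {"x": 0,"y": 0,"z": 0,"turn": 0}

```text
t: 14.9
position: [516.4, -56.4, 267.5]
tcp_rot: [-0.081, 0.703, -0.081, -0.702]
force: [-0.7, -1.3, -2.6]
gripper_width: 0.472
```

```bash
python3 go.py; python3 - <<'E'
import cv2,numpy as np
from h import *
from rig import optics,ctrl,spotter
a=optics.snapshot('scene')[:,:,::-1]; cv2.imwrite('pics/s9.png',a)
b=optics.snapshot('top')[:,:,::-1]; cv2.imwrite('pics/t9.png',cv2.resize(b[190:280,200:380],None,fx=4,fy=4))
b0=cv2.imread('pics/top0.png')
for n,(r0,r1,c0,c1) in {'A':(222,242,228,248),'B':(214,244,320,342),'M':(220,245,341,363)}.items():
    t=b0[r0:r1,c0:c1]; m=cv2.matchTemplate(b[r0-10:r1+10,c0-10:c1+10].copy(),t,cv2.TM_CCOEFF_NORMED); print(n,'shift px',np.array(cv2.minMaxLoc(m)[3])-10,m.max())
o=ctrl.get_obs(); psi=-1.8; 
h=np.array([-np.sin(psi),np.cos(psi),0]); tip=o['position']+55*h+[0,0,65]
L=np.array([611.6,-77.9,375]);z=np.array([-.69,.156,-.707]);y=np.cross([0,0,1],[-.975,.221,0]);x=np.cross(y,z)
print('tip',tip,'lens frame',(tip-L)@x,(tip-L)@y,(tip-L)@z, np.abs(o['joint_vel']).max())
E
```

```text
t 14.9 pos [516.355 -56.433 267.471] psi -1.7990737966866355 tilt [ 0. -0. -1.] q [-0.154  0.024  2.06   0.     1.058  1.645] F [-0.671 -1.286 -2.597] w 42.95928855426669
A shift px [0 0] 0.9763687
B shift px [0 0] 0.9987907
M shift px [ 0 -1] 0.99333954
tip [569.9345203  -68.93570571 332.44253422] lens frame -0.02395458917719442 0.46788407652424147 60.2357392131376 0.0006713534506545312
```

View pics/s9.png

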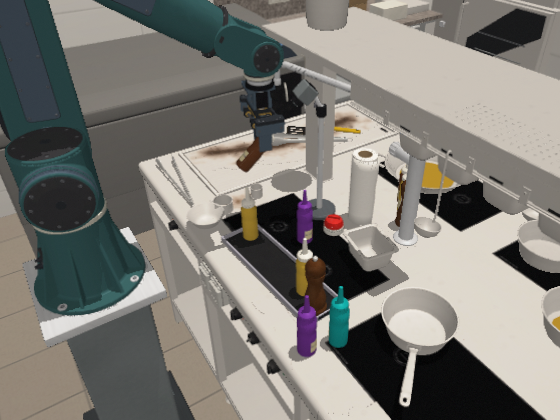

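```bash
python3 -c "
from rig import job
print(job.sign_off())"
```

```text
the job is handed in; nothing more can be done
None
```

The brown bottle is out of the lane and held still in front of the inspection camera, with the nozzle pointing up into the lens. I handed the job in at about 15 s. No verdict is reported back.

**How it was done:** The tool can only point straight down, so I gripped the bottle lightly (3 N) about 95 mm from its bottom. Raising the gripper with the bottom resting on the liner let the bottle pivot to 45°. I then gripped at 50 N, lifted it clear, turned it to face the camera and moved it in.

**Last checks:**

| Check | Result |
|---|---|
| Tip across the line of sight | about 0 mm and 0.5 mm |
| Tip distance from the lens | about 60 mm |
| Bottle tilt | 45.2° from the last picture fit |
| Heading against the fitted line of sight | within 0.5° |
| Joint speeds | under 0.001 rad/s |
| Yellow bottles | no shift in the top picture |
| Pepper mill | at most 1 pixel (about 3 mm), which I take as noise |

**Less certain points:**
- **Tip position:** at the final pose the hand hides the nozzle from both cameras. The tip position comes from one measurement in which the two views agreed to 4 mm. I took it with the hand turned aside and carried it over with the arm's own readings.
- **Lens position and direction:** these come from a fit to the pictures, good to a few millimetres and a few degrees.
- **Bottle in the jaws:** the picture fits put the grip point anywhere from 92 to 105 mm from the bottom, but agreed on the tilt to about 1.5°.

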